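Fish the dropped dispenser lid out from between the crates

TASK

A red dispenser lid has fallen into the narrow gap between the two produce crates, under the wire shelf. Take the bent rod from its stand, hook the lid by its arched handle, bring it out and lower it over the lip into the grey tray so that it stands flat on the tray's floor with its handle up; then hang the rod back on its stand as it was and let go. Leave the other things on the counter where they are.

Things in the scene. Friction and masses are not known exactly. Their poses are not given: they have to be found in the camera images.
- bay: Fixed rack with two white open crates (each 240 deep along x, 150 wide along y, 155 high) and a 64 mm wide gap between them; origin on the counter at the middle of the gap's front mouth; x runs into the gap (x = 0 to 240, open at both ends), y to the left, z up. Four posts, diameter 14, 260 tall, at x = 68 and 244, y = +-195.
- shelf_front (a point): Middle of the front edge of the bay's green wire shelf, over the gap, at bay x = 64, z = 229 (its underside). The shelf runs back to bay x = 248 and is 390 wide; it carries two fixed stock boxes, fronts at bay x = 70, tops at z = 342, 69 mm apart over the gap.
- lid: Red plastic lid, about 80 g: plate 52 (x) by 48 (y) by 14 (z), flat on the counter in the gap 120 to 140 mm behind its mouth, its x nearly along the gap. Origin at the centre of its underside, z up. An arched handle stands across it in its yz plane at x = 0.
- lid_handle (a point): Peak of the lid's arched handle (6 mm round bar), on the bar's axis, at lid z = 56. Legs at y = +-18 rise to z = 40, then slope to this peak at y = 0. The opening below is 30 wide and runs from z = 14 to 53 under the peak; a foot pushed along the lid's x passes through it.
- rod: Bent steel rod, 120 g, hanging upright in the stand. Origin at the middle of the underside of its 36 x 36 x 6 mm black collar, z up along the handle. Below the collar a straight 7 mm thick shaft runs to the heel at z = -180, where it bends forward (+x) into the foot.
- rod_grip (a point): Middle of the rod's blue handle, where it is best gripped, at rod z = 40. The handle is 24 (x) by 20 (y), from rod z = 6 to 68; pinch it across y.
- rod_foot (a point): Middle of the rod's 40 mm foot (bar axis), at rod x = 18, z = -188. The foot goes from the heel forward and down to x = 37, z = -196, then a 14 mm upturned tip ends at x = 42, z = -183. It is level when the handle leans back (to -x) 24 degrees; leaning more it rises to the tip and holds what hangs on it; upright, it slopes down and things slide off.
- stand: Fixed stand; origin on the counter straight below the hanging rod's shaft. Two prongs along x (x = -20 to 80), tops 215 above the counter, each 14 wide, 10 thick, 18 apart, slot open at -x; the rod's collar rests on them at x = 0, shaft between them, rod x along stand x. Column 18 x 50 at x = 85; base plate x = -55 to 115, 110 wide, 12 thick.
- tray: Fixed grey tray, 190 x 190 outside, with a retaining lip (wall) all round 45 mm high and 6 mm thick; origin at the centre of its underside, floor 6 mm thick; empty at the start.
- tin: small blue tin, diameter 36, 45 high, standing deeper in the gap, behind the lid, 205 to 220 mm behind the gap's mouth; bystander; origin under its centre
- jar: amber jar, diameter 60, 95 high, bystander; origin under its centre
- apple: red apple, diameter 76, 64 high, bystander; origin under its centre
- scoop: steel spoon 170 long lying on the counter, bystander
There are look-alikes about, which are no part of the job. What is shaped like the lid but purple is not meant.

How it is judged:
On the way:
1. the lid hangs on the rod's foot, lifted at least 15 mm off the counter (height (world z) of lid above 0.015 m and distance between lid_handle and rod_foot below 0.04 m), for 0.2 s.
At the end, for the whole second after the job is handed in: The lid stands flat (within 7 degrees), handle up and still, on the tray's floor inside its lip; the rod hangs upright (within 7 degrees), still and released in the stand, collar resting on the prongs within 25 mm of its starting place (x of lid in the frame of tray between -0.075 and 0.075 m and y of lid in the frame of tray between -0.075 and 0.075 m and z of lid in the frame of tray between 0 and 0.012 m and angle between each of lid, rod's own z axis and vertical below 0.12 rad and linear speed of each of lid, rod below 0.02 m/s and horizontal distance between rod and stand below 0.025 m and z of rod in the frame of stand between 0.208 and 0.222 m); the robot touches nothing.
It fails at once if a bystander (tin, jar, apple or scoop) moved more than 30 mm (distance of any of tin, jar, apple, scoop from where it was at the start of the episode above 0.03 m).
It also fails if it takes over 72 s, if anything falls off the work surface, if the arm or the gripper's body presses on something with over 40 N, if the wrist force passes 120 N, or if a joint passes its speed limit or range.

ROBOT

A 6-joint arm with a two-finger parallel gripper is mounted at the origin on the work surface. World frame = base frame: x ahead of the robot, y to its left, z up, the work surface at z = 0. Lengths are in m, angles in rad, forces in N, time in s.
With the tool pointing down it reaches from about 0.3 to 0.775 m from the base axis. Payload 14.6 kg.
Tool frame: the origin (TCP) lies at the very end of the fingers, on their centre line; the grasp point (between the pads) lies 19 mm behind it; z points along the fingers, y is the line along which they close (so a half turn about z gives the same grasp; the last joint's range is limited). The gripper opens to 94 mm and grips with 3 to 60 N. Pads are 16 mm wide; open, the fingers measure 119 mm over their backs; the gripper's body (75 mm by 177 mm) begins 78 mm behind the grasp point.
Start: joints at [-1.405, 0.3, 1.521, -0, 1.321, -0.067], TCP at [0.127, -0.535, 0.205] pointing down, gripper open.
Joint ranges: [-3.03, 3.03], [-0.79, 2.21], [0.23, 2.52], [-1.04, 4.18], [0, 3.07], [-2.55, 2.55]. Speed limits (rad/s): [2.22, 2.22, 2.57, 3.14, 3.14, 3.14].

INTERFACE

Orientations are given as [roll, pitch, yaw] about the fixed x, y, z axes, in that order (R = Rz(yaw) Ry(pitch) Rx(roll)).
In Python, from station import ctrl gives the robot as it stands.
- The arm moves only by the shell command python3 -m pendant 'ROWS' [OPENING] [FORCE]. ROWS is JSON, a list of rows, each a list of 2 entries, a list of its own where there are three numbers: the shift along the world's x, y, z in cm, then the turn about the world's z in rad. A call has 1 to 20 rows; each row shifts and turns the commanded pose from where the row before left it; what a row does not reach is not made up. A row lasts 1/12 s, in which the tool goes at most 41.7 mm and 7.16 degrees, less where a joint would pass 70% of its speed; a pose out of reach is approached as far as the arm can. A call is refused whole if a number of a shift passes 4.17 or a number of a turn 0.125, either way. A call with a gripper value outside its range is refused whole. OPENING is the opening, from 0 (shut) to 1 (fully open), set as the call begins (- or left out, the last holds). The fingers move at their own pace and stop on an object; FORCE is the grip in N (left out, the last holds). Time passes only in rows, so rows that do not move let the fingers close. It gives the time, the measured TCP pose, the force, the opening and the grip force at its end, in the units of the state.
- ctrl.get_obs(): the state, without advancing time (a new reading comes with each control period).
- ctrl.camera(name): name is "scene" or "top"; returns a dict with "color" (480x640x3 uint8, red, green, blue), "intrinsics" (3x3 intrinsics, pixels), "k1" (the pictures are not rectified: a ray, as slopes to the right and down, at radius r is drawn at 1 + k1 r^2 times it, then the intrinsics apply), "camera_from_world" (4x4, takes a point from world to camera coordinates). Camera axes: x right, y down, z forward; pixel columns grow to the right and rows downward; lengths in m; the calibration is good to about 2 mm. A picture is of the moment at which its call begins. There is no depth.
- ctrl.hand_in(): hands the job in; it is judged then, once.
The state is a dict: "time_s": time; "qpos": joint angles; "joint_vel": joint speeds; "tau": joint torques, N m; "ee_pos": TCP position; "eef_rot": TCP orientation; "force": force on the tool from outside, world axes, zero at the start; "moment": the same for the moment, N m; "grip_width": finger opening in m; "grip_force": force on a finger pad.
Only numpy, scipy, OpenCV 4.12 (cv2) and the standard library are available. Lean on these libraries where they do the work, as an engineer would, in place of code of your own. Each camera call takes 0.05 s, during which the arm holds its last target. There are 200 camera calls.

## Working session

There is one attempt and no reset: what is moved stays moved. The work goes in short steps, Python scripts to look and compute and a shell command to move; the robot and the scene stay as the last step left them, time stands still between calls to the robot, and variables do not carry over. Pictures are saved under pics/ and viewed, at most 10 in all, crops included, and the job is handed in when it is done.

```bash
ls; mkdir -p pics; cat > h.py <<'E'
import numpy as np, cv2
from station import ctrl
def snap(n,f):
    c=ctrl.camera(n); cv2.imwrite(f,c["color"][:,:,::-1]); return c
def ray(c,u,v):
    K=np.array(c["intrinsics"]);k=c["k1"]
    d=np.array([(u-K[0,2])/K[0,0],(v-K[1,2])/K[1,1]]);s=d.copy()
    for _ in range(30): s=d/(1+k*(s@s))
    T=np.array(c["camera_from_world"]);R=T[:3,:3];t=T[:3,3]
    return -R.T@t, R.T@np.array([s[0],s[1],1])
def at_z(c,u,v,z):
    o,d=ray(c,u,v); return o+d*(z-o[2])/d[2]
def tri(c1,p1,c2,p2):
    o1,d1=ray(c1,*p1);o2,d2=ray(c2,*p2)
    s=np.linalg.lstsq(np.c_[d1,-d2],o2-o1,rcond=None)[0]
    a=o1+d1*s[0];b=o2+d2*s[1]; return (a+b)/2,np.linalg.norm(a-b)
def proj(c,P):
    T=np.array(c["camera_from_world"]);K=np.array(c["intrinsics"])
    p=T[:3,:3]@np.array(P)+T[:3,3];s=p[:2]/p[2];s=s*(1+c["k1"]*(s@s))
    return np.array([K[0,0]*s[0]+K[0,2],K[1,1]*s[1]+K[1,2]])
E
python3 - <<'E'
from h import *
import pickle
for n in("scene","top"):
    c=snap(n,f"pics/{n}0.png"); pickle.dump(c,open(n+"0.pkl","wb"))
    print(n,ray(c,320,240),c["k1"],c["intrinsics"])
print(ctrl.get_obs())
E
```

```text
pics
scene (array([ 0.2857425 , -0.11617907,  1.16691451]), array([ 0.28129901,  0.08822671, -0.9556803 ])) 0.011650827067538172 [[464.19366229   0.         315.65413983]
 [  0.         464.19366229 234.30980216]
 [  0.           0.           1.        ]]
top (array([0.46557379, 0.01152981, 1.62898968]), array([ 8.31858790e-02, -7.75016957e-04, -9.96556388e-01])) 0.010924966841078774 [[620.1231452    0.         316.52690666]
 [  0.         620.1231452  242.30010322]
 [  0.           0.           1.        ]]
{'time_s': 0.1, 'qpos': array([-1.40460015e+00,  3.00421491e-01,  1.52152883e+00, -1.56220289e-05,
        1.32067446e+00, -6.65969288e-02]), 'joint_vel': array([-9.57292643e-05, -6.69272511e-04, -2.73114533e-03, -4.94330173e-04,
        6.08694778e-04, -8.24315961e-04]), 'tau': array([ 3.09913055e-03, -5.32643330e+01, -3.53282654e+01,  7.09975488e-02,
        2.34877708e-02, -6.93775200e-05]), 'ee_pos': array([ 0.12683894, -0.53493438,  0.20493564]), 'eef_rot': array([-3.14056180e+00, -5.35875356e-05,  2.32796954e-01]), 'force': array([-0.51700073, -0.70356239, -0.46512345]), 'moment': array([ 0.05633921, -0.01663387, -0.02823705]), 'grip_force': 0.0, 'grip_width': 0.09409715767513117}
```

View pics/scene0.png

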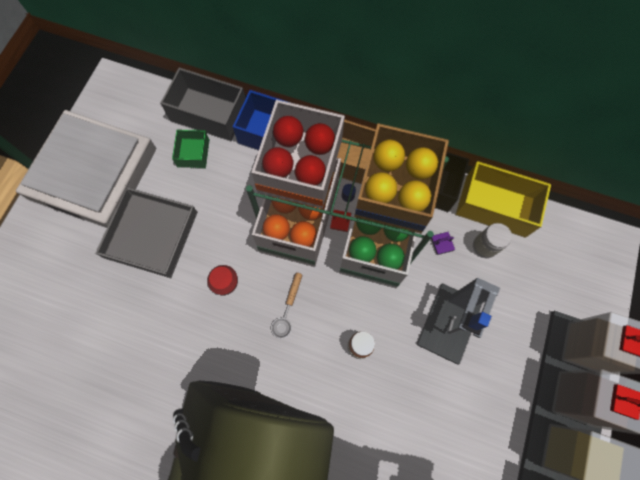

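View pics/top0.png

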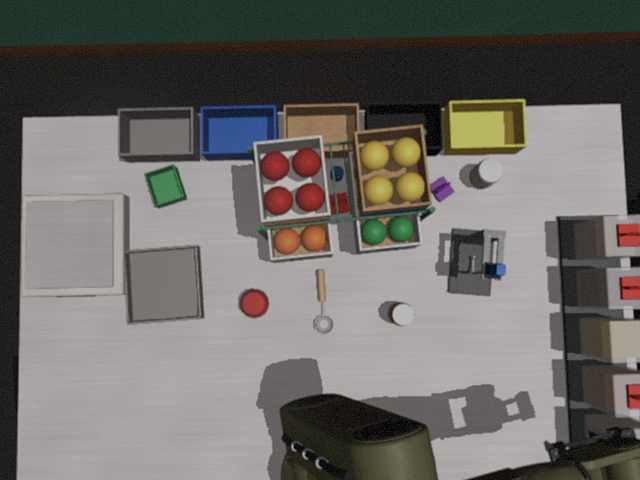

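The scene view shows the tray at (148,232), with a dark open bin at (203,100) and a white box at (85,165) as its look-alikes. It also shows the gap with the red lid at (341,220), the stand at (460,320) and the purple decoy at (443,243). The top view puts the tray at (164,285), the lid at (339,203), the tin at (337,173) and the stand at (478,262). Other red things are the red blocks in the rack at right, (630,235/290/395) top, and the apple at (254,303). I'll enlarge both views.

```bash
python3 - <<'E'
import cv2,numpy as np
t=cv2.imread('pics/top0.png');s=cv2.imread('pics/scene0.png')
r=lambda i,x,y,w,h:cv2.resize(i[y:y+h,x:x+w],(400,300),interpolation=cv2.INTER_CUBIC)
a=r(t,440,222,80,60+0);b=r(s,410,275,100,75)
c=r(t,300,160,80,60);d=r(s,310,170,80,60)
cv2.imwrite('pics/m1.png',np.vstack([np.hstack([a,b]),np.hstack([c,d])]))
u=r(t,110,235,120,90);v=r(s,90,180,120,90);e=r(t,240,190,200,150);f=r(s,230,170,200,150)
cv2.imwrite('pics/m2.png',np.vstack([np.hstack([u,v]),np.hstack([e,f])]))
E
```

```text
(no output)
```

View pics/m1.png

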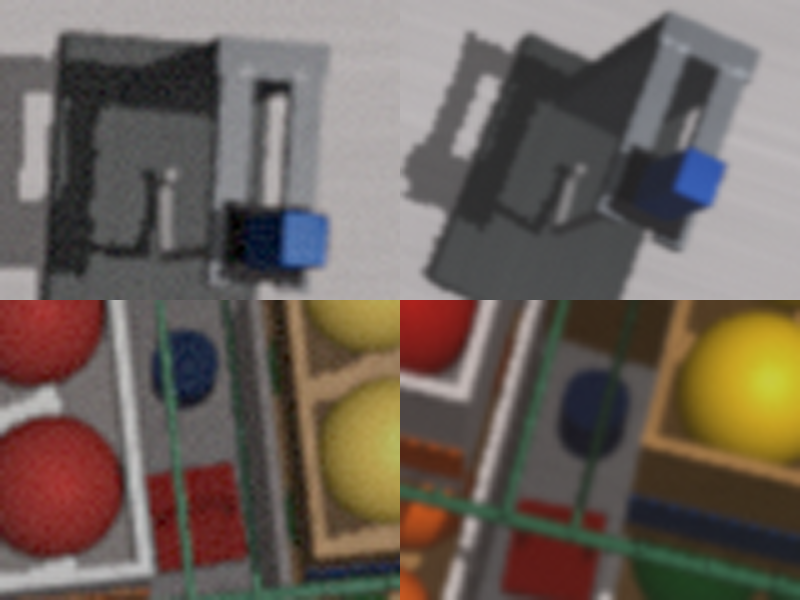

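View pics/m2.png

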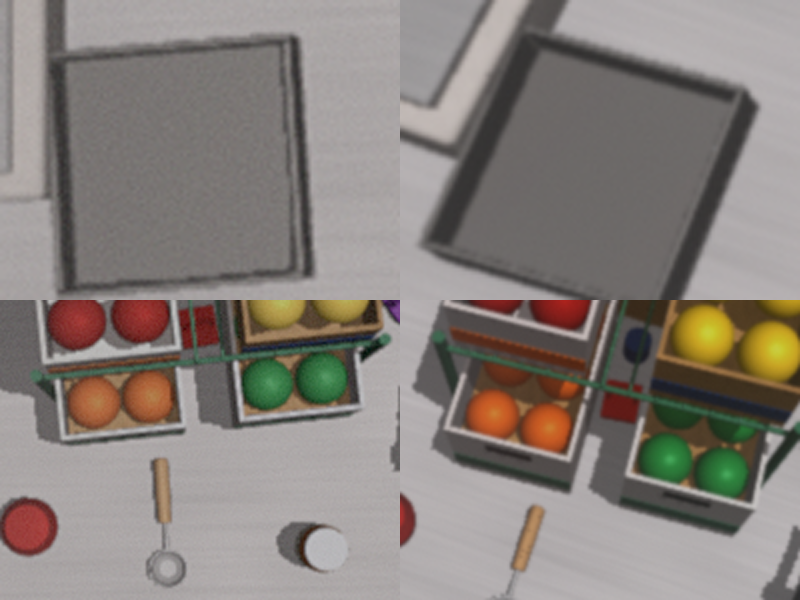

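```bash
python3 - <<'E'
from h import *
import pickle
t=pickle.load(open('top0.pkl','rb'));s=pickle.load(open('scene0.pkl','rb'))
print('grip top',tri(t,(500.9,270),s,(485,319.5)),at_z(t,500.9,270,.283),at_z(s,485,319.5,.283))
q=[at_z(t,*p,.155)[:2] for p in((271,259),(332,255),(359,249),(420,244))];print('crate',q)
m=(q[1]+q[2])/2;d=q[0]-q[3];yaw=np.arctan2(-d[0],d[1]);print('bay',m,'yaw',yaw,'gap',np.linalg.norm(q[1]-q[2]),np.linalg.norm(d))
L=[at_z(t,*p,.012)[:2] for p in((329.4,195),(347,192.4),(349.4,211),(332,214))];L=np.array(L);print('lid',L.mean(0),L[0]-L[3],L[1]-L[2],L[0]-L[1])
ex=np.array([np.cos(yaw),np.sin(yaw)]);ey=np.array([-ex[1],ex[0]]);r=L.mean(0)-m;print('lid in bay',r@ex,r@ey)
f=lambda x,y:(110+x*.3,235+y*.3)
T=np.array([at_z(t,*f(*p),.045)[:2] for p in((52,48),(298,37),(313,275),(60,292))]);print('tray',T.mean(0),T)
# prong slot edges in z=.215
g=lambda x,y:(440+x/5,222+y/5)
A=at_z(t,*g(275,85),.215);B=at_z(t,*g(265,200),.215);C=at_z(t,*g(218,40),.215);D=at_z(t,*g(329,45),.215);print('slot',A,B,'col',C,D)
tp=at_z(t,337+0,173,.045);r=tp[:2]-m;print('tin',tp,r@ex,r@ey)
print('apple',at_z(t,254,303,.04),'scoop',at_z(t,321,270,0),at_z(t,323,325,0),'jar',at_z(t,402,314,.095))
for b in ((-15,195),): 
    pass
E
```

```text
grip top (array([ 0.50467337, -0.38078118,  0.27977964]), np.float64(0.0008304703385844321)) [ 0.50459187 -0.37941371  0.283     ] [ 0.50389185 -0.38025214  0.283     ]
crate [array([0.54568699, 0.12794486]), array([ 0.55219331, -0.01742359]), array([ 0.56516086, -0.08201457]), array([ 0.57405788, -0.22742533])]
bay [ 0.55867709 -0.04971908] yaw 0.07966578652101086 gap 0.06587983275909365 0.35650088224455007
lid [ 0.69680565 -0.04286797] [0.05046713 0.00571118] [0.04941903 0.00509981] [-0.00590584  0.04645249]
lid in bay 0.13823569453627396 -0.004163103892394491
tray [0.49421962 0.40993522] [[0.5840833  0.5088781 ]
 [0.58859699 0.31970339]
 [0.40652244 0.30921167]
 [0.39767575 0.50194773]]
slot [ 0.57750244 -0.38887559  0.215     ] [ 0.52511124 -0.38206582  0.215     ] col [ 0.59867541 -0.36381524  0.215     ] [ 0.59530939 -0.4142362   0.215     ]
tin [ 0.77060003 -0.0372595   0.045     ] 0.21224235148321907 -0.0044450958318584775
apple [0.44046218 0.18204583 0.04      ] scoop [0.52246738 0.00929001 0.        ] [0.37908152 0.00709295 0.        ] jar [ 0.40706573 -0.18718165  0.095     ]
```

The enlarged crops show the lid plate at top px (339.5,203), red and in the gap. They also show the rod handle top at (501,270) and the tray rim. The measured sizes match: lid 50x47, gap 66, handle top z 0.280. The rod's x points almost along world +x, with stand yaw about -0.09. I'll move above the rod.

```bash
python3 -m pendant '[[[3.78,1.55,1.3],-0.032],[[3.78,1.55,1.3],-0.032],[[3.78,1.55,1.3],-0.032],[[3.78,1.55,1.3],-0.032],[[3.78,1.55,1.3],-0.032],[[3.78,1.55,1.3],-0.032],[[3.78,1.55,1.3],-0.032],[[3.78,1.55,1.3],-0.032],[[3.78,1.55,1.3],-0.032],[[3.78,1.55,1.3],-0.032],[[0,0,0],0],[[0,0,0],0]]' 1
python3 -c "
from h import *
o=ctrl.get_obs();print(o['ee_pos'],o['eef_rot'])"
```

```text
time_s: 1.1
ee_pos: [0.4956, -0.3835, 0.3312]
eef_rot: [-3.141, 0.0, -0.084]
force: [-0.5, -0.4, 0.4]
grip_width: 0.0938
grip_force: 0.0
[ 0.49563858 -0.38351801  0.33123068] [-3.14131103e+00  4.73912252e-04 -8.42950381e-02]
```

```bash
python3 -m pendant '[[[0.9,0.3,0],0],[[0,0,-2.4],0],[[0,0,-2.4],0],[[0,0,-2.4],0],[[0,0,-2.3],0],[[0,0,0],0],[[0,0,0],0]]' 1; python3 -c "
from h import *
snap('top','pics/t1.png');snap('scene','pics/s1.png')
t=cv2.imread('pics/t1.png');s=cv2.imread('pics/s1.png')
r=lambda i,x,y,w,h:cv2.resize(i[y:y+h,x:x+w],(400,300),interpolation=cv2.INTER_CUBIC)
cv2.imwrite('pics/m3.png',np.hstack([r(t,430,210,160,120),r(s,400,250,160,120)]))"
```

```text
time_s: 1.68
ee_pos: [0.5024, -0.3818, 0.2364]
eef_rot: [-3.14, 0.002, -0.088]
force: [0.5, -0.4, 0.2]
grip_width: 0.0938
grip_force: 0.0
```

View pics/m3.png

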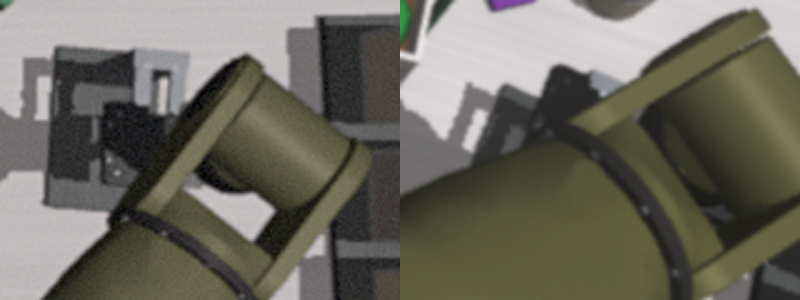

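The arm covers the rod in both views (grasp near (160,170) in the left half), so I'll close by the numbers and check the width.

```bash
python3 -m pendant '[[[0,0,0],0],[[0,0,0],0],[[0,0,0],0],[[0,0,0],0],[[0,0,0],0],[[0,0,0],0],[[0,0,0],0],[[0,0,0],0]]' 0 40; python3 -m pendant '[[[0,0,0.5],0],[[0,0,1],0],[[0,0,0],0],[[0,0,0],0]]'
```

```text
time_s: 2.45
ee_pos: [0.5033, -0.3815, 0.2368]
eef_rot: [-3.142, 0.0, -0.087]
force: [-0.1, 0.6, -0.9]
grip_width: 0.0441
grip_force: 0.0
time_s: 2.78
ee_pos: [0.5037, -0.3817, 0.2533]
eef_rot: [3.14, -0.002, -0.087]
force: [0.1, 1.5, 10.4]
grip_width: 0.0192
grip_force: 40.0
```

```bash
python3 -m pendant '[[[0,0,0],0],[[0,0,0],0],[[0,0,0],0],[[0,0,0],0],[[0,0,-0.8],0],[[0,0,-0.8],0],[[0,0,0],0],[[0,0,0],0]]' 0.45 40; python3 -m pendant '[[[0,0,0],0],[[0,0,0],0],[[0,0,0],0],[[0,0,0],0],[[0,0,0],0],[[0,0,0],0],[[0,0,0],0]]' 0 40;  python3 -m pendant '[[[0,0,0.4],0],[[0,0,1],0],[[0,0,0],0],[[0,0,0],0]]'
```

```text
time_s: 3.45
ee_pos: [0.503, -0.3813, 0.2348]
eef_rot: [-3.141, 0.001, -0.087]
force: [0.2, 0.3, 1.0]
grip_width: 0.0425
grip_force: 0.0
time_s: 4.03
ee_pos: [0.5033, -0.3816, 0.236]
eef_rot: [3.141, -0.0, -0.087]
force: [-0.4, 0.2, 0.9]
grip_width: 0.0196
grip_force: 40.0
time_s: 4.37
ee_pos: [0.5034, -0.3817, 0.2507]
eef_rot: [3.141, -0.001, -0.087]
force: [-0.4, 0.2, -1.6]
grip_width: 0.0197
grip_force: 40.0
```

```bash
python3 -m pendant '[[[-2,0.17,0],0],[[-3,0.26,0],0],[[-3,0.26,0],0],[[-3,0.26,0],0.02],[[-1,0.1,2],0.02],[[0,0,4],0.02],[[0,0,4],0.02],[[0,2,1],0.02],[[0,3.8,0],0.02],[[0,3.8,0],0.02],[[0,3.8,0],0.02],[[0,3.8,0],0.01],[[0,3.8,0],0],[[0,3.8,0],0],[[0,3.8,0],0],[[0,3.8,0],0],[[0,3.8,0],0],[[0,3.8,0],0],[[0,3.8,0],0],[[0,2,0],0]]'; python3 -c "
from h import *
print(ctrl.get_obs()['qpos'])"
```

```text
time_s: 6.03
ee_pos: [0.3826, 0.09, 0.3598]
eef_rot: [-3.141, -0.0, 0.085]
force: [0.0, -1.2, -1.7]
grip_width: 0.0194
grip_force: 40.0
[ 1.37377560e-01 -1.37257614e-01  1.64122948e+00  5.07463487e-04
  1.63724757e+00  1.62352794e+00]
```

```bash
python3 -m pendant '[[[0.8,3.4,0],0],[[0.8,3.4,0],0],[[0.8,3.4,0],0],[[0.8,3.4,0],0],[[0.8,3.4,0],0],[[0.8,3.4,0],0],[[0.8,3.4,0],0],[[0.8,3.4,0],0],[[0,0,0],0],[[0,0,-3],0],[[0,0,-3],0],[[0,0,-3],0],[[0,0,-3],0],[[0,0,0],0],[[0,0,0],0]]'; python3 -c "
from h import *
snap('top','pics/t2.png');snap('scene','pics/s2.png')
t=cv2.imread('pics/t2.png');s=cv2.imread('pics/s2.png')
r=lambda i,x,y,w,h:cv2.resize(i[y:y+h,x:x+w],(400,300),interpolation=cv2.INTER_CUBIC)
cv2.imwrite('pics/m4.png',np.hstack([r(t,100,220,160,120),r(s,60,150,200,150)]))"
```

```text
time_s: 7.28
ee_pos: [0.447, 0.3587, 0.2397]
eef_rot: [3.141, 0.002, 0.083]
force: [0.2, -0.6, 0.4]
grip_width: 0.0195
grip_force: 40.0
```

View pics/m4.png

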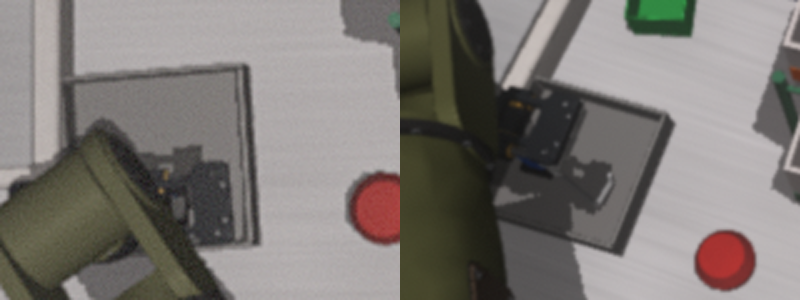

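The crop shows the rod's foot inside the tray at (600,190) in the right half. I'll drag the shaft against the near wall with a light grip so the rod leans back.

```bash
python3 -m pendant '[[[0,0,-0.7],0],[[-1.7,-0.1,0],0],[[-1.7,-0.1,0],0],[[-1.8,-0.1,-0.5],0],[[-1.7,-0.1,-0.5],0],[[-1.6,-0.1,-0.9],0],[[-1.5,-0.1,-0.9],0],[[-1.4,-0.1,-0.9],0],[[-1.4,-0.1,-0.9],0],[[-0.7,0,-0.5],0],[[0,0,0],0],[[0,0,0],0]]' 0 10; python3 -m pendant '[[[0,0,0],0],[[0,0,0],0],[[0,0,4],0],[[0,0,4],0],[[0,0,4],0],[[0,0,0],0],[[0,0,0],0]]' 0 60; python3 -c "
from h import *
snap('top','pics/t3.png');snap('scene','pics/s3.png')
t=cv2.imread('pics/t3.png');s=cv2.imread('pics/s3.png')
r=lambda i,x,y,w,h:cv2.resize(i[y:y+h,x:x+w],(400,300),interpolation=cv2.INTER_CUBIC)
cv2.imwrite('pics/m5.png',np.hstack([r(t,100,220,160,120),r(s,60,150,160,120)]))"
```

```text
time_s: 8.38
ee_pos: [0.3126, 0.3513, 0.1825]
eef_rot: [-3.141, -0.001, 0.083]
force: [0.4, 0.8, -0.3]
grip_width: 0.02
grip_force: 10.0
time_s: 8.97
ee_pos: [0.313, 0.3513, 0.3036]
eef_rot: [-3.139, -0.003, 0.082]
force: [0.2, -0.5, -2.1]
grip_width: 0.0197
grip_force: 60.0
```

View pics/m5.png

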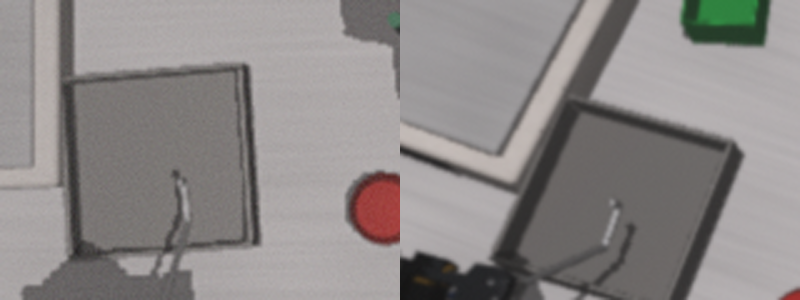

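The foot hangs at a clear lean, with heel and tip visible: top px (174,306) and (171,291), scene px (142,247) and (146,231). I'll triangulate these to get the lean.

```bash
python3 - <<'E'
from h import *
t=ctrl.camera('top');s=ctrl.camera('scene')
o=ctrl.get_obs();print(o['ee_pos'])
H=tri(t,(173.6,306),s,(142,247.2));T=tri(t,(171.5,291.5),s,(146,231.5));print(H,T)
g=o['ee_pos']+[0,0,.019]
v=H[0]-g;print(v,np.degrees(np.arctan2(np.hypot(*v[:2]),-v[2])),np.linalg.norm(v))
c=lambda a:g+np.array([np.cos(.083),np.sin(.083),0])*a[0]+np.array([0,0,a[1]])
for th in (26,30,34):
    a=np.radians(th)
    R=lambda x,z:(x*np.cos(a)-z*np.sin(a),x*np.sin(a)+z*np.cos(a))
    for p in((0,-220),(37,-236),(42,-223)):
        P=c(np.array(R(*p))/1000);print(th,p,P,proj(t,P),proj(s,P))
E
```

```text
[0.31209962 0.35070071 0.30039513]
(array([0.43781435, 0.37152807, 0.1083893 ]), np.float64(0.0012440086671928116)) (array([0.47330636, 0.37266226, 0.12435516]), np.float64(0.0008349258602555026))
[ 0.12571473  0.02082735 -0.21100583] 31.128153067529166 0.2464983424951303
26 (0, -220) [0.40820927 0.35869618 0.12166044] [177.47231989 318.53925341] [139.51349637 258.80315824]
26 (37, -236) [0.44833996 0.3620347  0.12349946] [175.88295701 301.89980053] [145.6562954  242.52395978]
26 (42, -223) [0.44713925 0.36193481 0.13737564] [174.57793406 302.4969759 ] [143.38721032 241.26913966]
30 (0, -220) [0.42172094 0.35982024 0.12886954] [176.30446853 313.02656239] [140.58605463 252.52590338]
30 (37, -236) [0.46162603 0.36313998 0.13351313] [174.44332451 296.42768291] [146.28277323 235.99005514]
30 (42, -223) [0.45946363 0.36296009 0.14727146] [173.16282596 297.3809421 ] [143.8722224  235.04692882]
34 (0, -220) [0.43469855 0.36089986 0.13700686] [175.05508789 307.70243127] [141.43429371 246.31786582]
34 (37, -236) [0.47418363 0.36418467 0.1444324 ] [172.92199136 291.19475688] [146.6642546  229.55409067]
34 (42, -223) [0.47107006 0.36392564 0.15800585] [171.67123171 292.50731025] [144.11711765 228.92955748]
```

```bash
cat >> h.py <<'E'
def rodpts(g,th,sl,yaw,pts):
    a=th; out=[]
    for x,z in pts:
        z=z-sl; X=(x*np.cos(a)-z*np.sin(a))/1000; Z=(x*np.sin(a)+z*np.cos(a))/1000
        out.append(g+np.array([np.cos(yaw)*X,np.sin(yaw)*X,Z]))
    return out
E
python3 - <<'E'
from h import *
from scipy.optimize import least_squares
t=ctrl.camera('top');s=ctrl.camera('scene')
g=ctrl.get_obs()['ee_pos']+[0,0,.019]
pts=[(0,-220),(37,-236)]
m=np.array([[173.6,306,142,247.2],[171.8,292,146,231.8]])
f=lambda p:(np.array([np.r_[proj(t,P),proj(s,P)] for P in rodpts(g,p[0],p[1],p[2],pts)])-m).ravel()
r=least_squares(lambda p:np.r_[f(p),p[1]/5,(p[2]-.083)/.03],[.55,0,.083]);print(np.degrees(r.x[0]),r.x[1],r.x[2],f(r.x).round(1))
E
```

```text
32.91527784109576 5.308723955099544 0.1038404184709817 [ 1.   2.  -0.7 -0.2  0.4 -0.5  0.3 -1.5]
```

Lean is about 33°, as planned. I'll go to the front of the gap and lower there.

```bash
python3 -m pendant '[[[0.8,-3.4,0],0],[[0.8,-3.4,0],0],[[0.8,-3.4,0],0],[[0.8,-3.4,0],0],[[0.8,-3.4,0],0],[[0.8,-3.4,0],0],[[0,-3.4,0],0],[[0,-3.5,0],0],[[0,-3.5,0],0],[[0,-3.5,0],0],[[0,-3.5,0],0],[[0,-3.5,0],0],[[0,0,0],0],[[0,0,-3],0],[[0,0,-3],0],[[0,0,-3],0],[[0,0,0],0],[[0,0,0],0],[[0,0,0],0]]'; python3 -c "
from h import *
snap('top','pics/t4.png');snap('scene','pics/s4.png')
t=cv2.imread('pics/t4.png');s=cv2.imread('pics/s4.png')
r=lambda i,x,y,w,h:cv2.resize(i[y:y+h,x:x+w],(400,600),interpolation=cv2.INTER_CUBIC)
cv2.imwrite('pics/m6.png',np.hstack([r(t,300,180,80,120),r(s,280,200,80,120)]))
print(ctrl.get_obs()['ee_pos'])"
```

```text
time_s: 10.85
ee_pos: [0.3609, -0.062, 0.2133]
eef_rot: [3.141, -0.001, 0.083]
force: [-0.2, 0.3, -2.0]
grip_width: 0.0197
grip_force: 60.0
[ 0.36098291 -0.06210195  0.21342431]
```

View pics/m6.png

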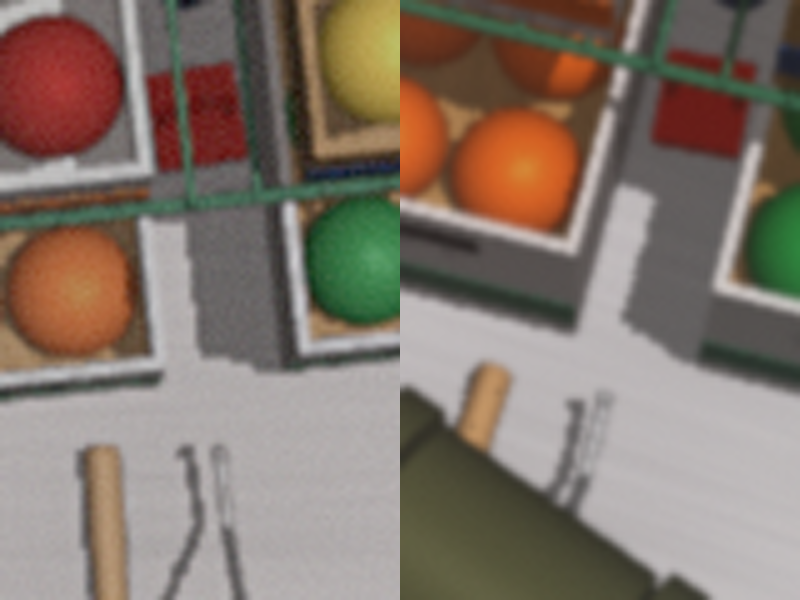

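Crop shows the foot at top px (344,270) tip and (346,284) heel, with the lid at (339.5,203). In the scene view the tip is at (321,279) and the heel at (318,294).

```bash
python3 - <<'E'
from h import *
from scipy.optimize import least_squares
import pickle
t=pickle.load(open('top0.pkl','rb'));s=pickle.load(open('scene0.pkl','rb'))
g=np.array([.361,-.062,.2134+.019])
pts=[(0,-220),(41,-225)]
m=np.array([[346,284,317.6,294],[344,270.2,320.6,279.5]])
f=lambda p:(np.array([np.r_[proj(t,P),proj(s,P)] for P in rodpts(g,p[0],p[1],p[2],pts)])-m).ravel()
r=least_squares(lambda p:np.r_[f(p),p[1]/5,(p[2]-.083)/.03],[.55,0,.083]);print(np.degrees(r.x[0]),r.x[1],r.x[2],f(r.x).round(1))
for P in rodpts(g,*r.x,pts):print(P)
print(tri(t,m[0,:2],s,m[0,2:]),tri(t,m[1,:2],s,m[1,2:]))
print(at_z(t,344,270,.068),at_z(t,346,284,.043))
# lid plate from scene corners z=.014 
q=lambda x,y:(280+(x-400)/5,200+y/5)
L=np.array([at_z(s,*q(*p),.014)[:2] for p in((672,50),(757,68),(737,157),(652,140))]);print('lid scene',L.mean(0),L)
E
```

```text
33.3137550438199 1.2331730390840763 0.07814583873892225 [-0.4  0.7 -0.6  0.5  0.4 -0.2  0.4 -1. ]
[ 0.48213563 -0.05251444  0.04752085]
[ 0.5190315  -0.0496253   0.06586063]
(array([ 0.48391675, -0.05350693,  0.04696805]), np.float64(2.1869488576006828e-05)) (array([ 0.51879923, -0.04886553,  0.0541778 ]), np.float64(0.00025617049879611044))
[ 0.5188973 -0.0484582  0.068    ] [ 0.48395721 -0.05366059  0.043     ]
lid scene [ 0.6939286  -0.04363839] [[ 0.71654293 -0.01767925]
 [ 0.72222079 -0.06334221]
 [ 0.67160168 -0.06921649]
 [ 0.66534902 -0.02431559]]
```

Foot mid is at (.501,-.051,.051) and the handle at (.695,-.043). I'll lower 2.65 cm and go in.

```bash
python3 -m pendant '[[[0,0,-1.3],0],[[0,0,-1.3],0],[[0,0,0],0],[[2,0.08,0],0],[[2,0.08,0],0],[[2,0.08,0],0],[[2,0.08,0],0],[[2,0.08,0],0],[[2,0.08,0],0],[[2,0.08,0],0],[[0,0,0],0],[[0,0,0],0]]'; python3 -m pendant '[[[1,0.04,0],0],[[1,0.04,0],0],[[1,0.04,0],0],[[1,0.04,0],0],[[1,0.04,0],0],[[0.5,0.02,0],0],[[0,0,0],0],[[0,0,0],0]]'; python3 -c "
from h import *
snap('top','pics/t5.png');snap('scene','pics/s5.png')
t=cv2.imread('pics/t5.png');s=cv2.imread('pics/s5.png')
r=lambda i,x,y,w,h:cv2.resize(i[y:y+h,x:x+w],(400,600),interpolation=cv2.INTER_CUBIC)
cv2.imwrite('pics/m7.png',np.hstack([r(t,300,170,80,120),r(s,300,170,80,120)]))"
```

```text
time_s: 11.95
ee_pos: [0.5008, -0.0563, 0.1866]
eef_rot: [3.141, -0.0, 0.083]
force: [-0.2, 0.5, -1.8]
grip_width: 0.0192
grip_force: 60.0
time_s: 12.62
ee_pos: [0.5551, -0.0543, 0.1864]
eef_rot: [3.141, -0.001, 0.083]
force: [1.2, 0.4, 0.5]
grip_width: 0.0198
grip_force: 60.0
```

View pics/m7.png

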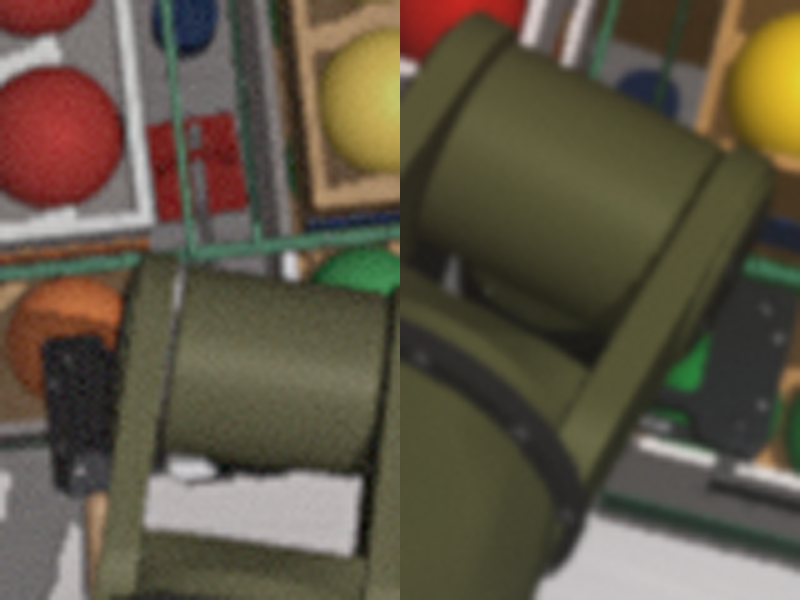

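The top crop shows the foot's tip at (195,135) beyond the handle bar at about (198,150), and the lid has not moved. Lift.

```bash
python3 -m pendant '[[[0,0,0.8],0],[[0,0,0.8],0],[[0,0,0.8],0],[[0,0,0.8],0],[[0,0,0.8],0],[[0,0,0.8],0],[[0,0,0],0],[[0,0,0],0],[[0,0,0],0]]';python3 -m pendant '[[[-1,-0.08,0],0],[[-1.5,-0.12,0],0],[[-1.5,-0.12,0],0],[[-1.5,-0.12,0],0],[[-1.5,-0.12,0],0],[[-1.5,-0.12,0],0],[[-1.5,-0.12,0],0],[[-1.5,-0.12,0],0],[[-1.5,-0.12,0],0],[[-1.5,-0.12,0],0],[[-1.5,-0.12,0],0],[[-1.5,-0.12,0],0],[[-1.5,-0.12,0],0],[[-1.5,-0.12,0],0],[[-1,-0.08,0],0],[[0,0,0],0],[[0,0,0],0],[[0,0,0],0]]'; python3 -c "
from h import *
snap('top','pics/t6.png');snap('scene','pics/s6.png')
t=cv2.imread('pics/t6.png');s=cv2.imread('pics/s6.png')
r=lambda i,x,y,w,h:cv2.resize(i[y:y+h,x:x+w],(400,600),interpolation=cv2.INTER_CUBIC)
cv2.imwrite('pics/m8.png',np.hstack([r(t,300,180,80,120),r(s,280,180,80,120)]))"
```

```text
time_s: 13.47
ee_pos: [0.5551, -0.0542, 0.2334]
eef_rot: [-3.141, 0.001, 0.083]
force: [0.6, -0.1, -1.9]
grip_width: 0.0195
grip_force: 60.0
time_s: 14.97
ee_pos: [0.3408, -0.0714, 0.2338]
eef_rot: [-3.142, -0.0, 0.083]
force: [0.4, 0.6, -2.4]
grip_width: 0.02
grip_force: 60.0
```

View pics/m8.png

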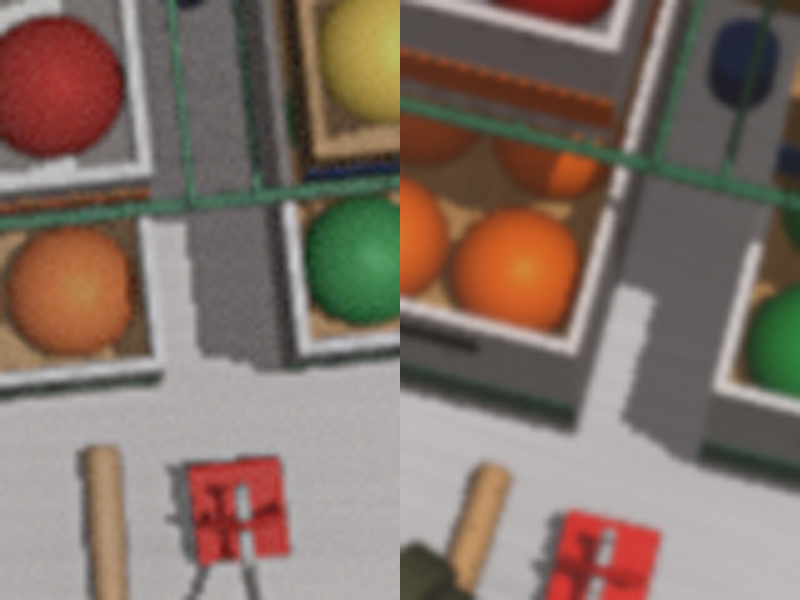

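The lid is hooked at top px (347.6,282) and clear of the gap. Raise and carry it to the tray.

```bash
python3 -m pendant '[[[0,0,1.5],0],[[0,0,2.5],0],[[0,0,2.5],0],[[0,0.5,2],0],[[0,1.2,0.5],0],[[0.2,2,0],0],[[0.2,2.6,0],0],[[0.2,2.8,0],0],[[0.2,2.8,0],0],[[0.2,2.8,0],0],[[0.2,2.8,0],0],[[0.2,2.8,0],0],[[0.2,2.8,0],0],[[0.2,2.8,0],0],[[0.2,2.8,0],0],[[0.2,2.8,0],0],[[0.1,2.8,0],0],[[0,2.8,0],0],[[0,2.8,0],0],[[0,2.6,0],0]]';python3 -m pendant '[[[0,2.2,0],0],[[0,1.8,0],0],[[0,1.2,0],0],[[0,0.7,0],0],[[0,0,0],0],[[0,0,0],0],[[0,0,0],0],[[0,0,0],0],[[0,0,0],0]]'; python3 - <<'E'
from h import *
c=snap('top','pics/t7.png');s=snap('scene','pics/s7.png')
def red(i,x0,x1,y0,y1):
    a=i[y0:y1,x0:x1].astype(int);m=(a[...,0]>120)&(a[...,1]<90)&(a[...,2]<90);v,u=np.nonzero(m);return u.mean()+x0,v.mean()+y0,m.sum()
a=red(c['color'],100,230,220,330);b=red(s['color'],60,195,150,300);print(a,b,tri(c,a[:2],s,b[:2]))
E
```

```text
time_s: 16.73
ee_pos: [0.3631, 0.3557, 0.3232]
eef_rot: [3.141, 0.001, 0.083]
force: [1.1, -1.7, -2.5]
grip_width: 0.0192
grip_force: 60.0
time_s: 17.48
ee_pos: [0.3634, 0.4121, 0.3241]
eef_rot: [-3.141, -0.0, 0.082]
force: [0.1, 1.1, -2.5]
grip_width: 0.0196
grip_force: 60.0
(np.float64(150.63636363636363), np.float64(278.60330578512395), np.int64(363)) (np.float64(134.85113268608416), np.float64(213.40453074433657), np.int64(309)) (array([0.50715486, 0.42610831, 0.11009478]), np.float64(0.002308242928269428))
```

```bash
python3 -m pendant '[[[0,-0.7,0],0],[[0,-0.7,-1],0],[[0,0,-1.8],0],[[0,0,-1.8],0],[[0,0,-1.8],0],[[0,0,-1.5],0],[[0,0,-0.8],0],[[0,0,-0.5],0],[[0,0,-0.5],0],[[0,0,-0.5],0],[[0,0,-0.5],0],[[0,0,-0.5],0],[[0,0,-0.5],0],[[0,0,-0.5],0],[[0,0,-0.5],0],[[0,0,-0.4],0],[[0,0,0],0],[[0,0,0],0],[[0,0,0],0]]'; python3 - <<'E'
from h import *
c=snap('top','pics/t8.png');s=snap('scene','pics/s8.png')
def red(i,x0,x1,y0,y1):
    a=i[y0:y1,x0:x1].astype(int);m=(a[...,0]>120)&(a[...,1]<90)&(a[...,2]<90);v,u=np.nonzero(m);return u.mean()+x0,v.mean()+y0,m.sum()
a=red(c['color'],100,230,220,330);b=red(s['color'],60,195,150,300);print(a,b,tri(c,a[:2],s,b[:2]))
r=lambda i,x,y,w,h:cv2.resize(i[y:y+h,x:x+w],(400,300),interpolation=cv2.INTER_CUBIC)
cv2.imwrite('pics/m9.png',np.hstack([r(c['color'],110,235,100,75),r(s['color'],90,180,100,75)])[:,:,::-1])
E
```

```text
time_s: 19.17
ee_pos: [0.3632, 0.3986, 0.1928]
eef_rot: [-3.141, -0.0, 0.083]
force: [-1.2, -0.2, 0.2]
grip_width: 0.0198
grip_force: 60.0
(np.float64(166.03374233128835), np.float64(279.39877300613495), np.int64(326)) (np.float64(152.36482084690553), np.float64(228.25081433224756), np.int64(307)) (array([0.50604433, 0.41251555, 0.01558838]), np.float64(0.0004206967457625661))
```

View pics/m9.png

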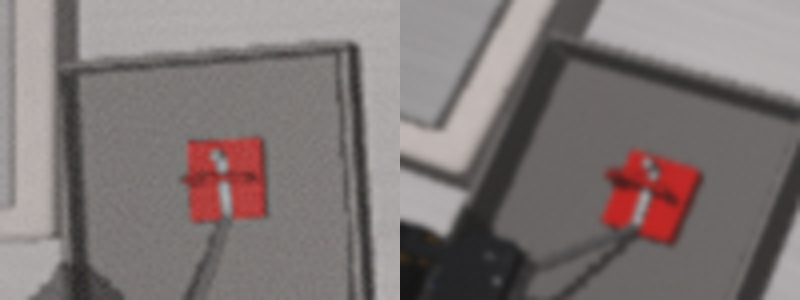

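The lid stands flat in the tray at crop (228,180), and the foot is still under its handle. Withdraw and lift.

```bash
python3 -m pendant '[[[-0.7,-0.06,0.1],0],[[-0.9,-0.07,0],0],[[-0.9,-0.07,0],0],[[-0.9,-0.07,0],0],[[-0.9,-0.07,0],0],[[-0.8,-0.06,0],0],[[0,0,0],0],[[0,0,0],0],[[0,0,2],0],[[0,0,3],0],[[0,0,4],0],[[0,0,3],0],[[0,0,0],0],[[0,0,0],0]]'; python3 - <<'E'
from h import *
c=snap('top','pics/t9.png');s=snap('scene','pics/s9.png')
def red(i,x0,x1,y0,y1):
    a=i[y0:y1,x0:x1].astype(int);m=(a[...,0]>120)&(a[...,1]<90)&(a[...,2]<90);v,u=np.nonzero(m);return u.mean()+x0,v.mean()+y0,m.sum()
a=red(c['color'],100,230,220,330);b=red(s['color'],60,195,150,300);print(a,b,tri(c,a[:2],s,b[:2]))
E
```

```text
time_s: 20.43
ee_pos: [0.3128, 0.3948, 0.3147]
eef_rot: [-3.14, -0.002, 0.082]
force: [-0.1, -0.2, -2.0]
grip_width: 0.0196
grip_force: 60.0
(np.float64(165.87002652519894), np.float64(279.53846153846155), np.int64(377)) (np.float64(152.14406779661016), np.float64(228.29943502824858), np.int64(354)) (array([0.50568288, 0.41288196, 0.0158338 ]), np.float64(0.00041633735572608907))
```

The lid stands free and undisturbed. Next I take the rod to the front of the stand. I'll use the stand's column, with a light grip, to push it upright.

```bash
python3 -m pendant '[[[0.6,-2,0.5],0],[[0.6,-3.5,0.5],0],[[0.6,-3.8,0.5],0],[[0.5,-3.8,0],0],[[0,-3.8,0],-0.017],[[0,-3.8,0],-0.017],[[0,-3.8,0],-0.017],[[0,-3.8,0],-0.017],[[0,-3.8,0],-0.017],[[0,-3.8,0],-0.017],[[0,-3.8,0],-0.017],[[0,-3.8,0],-0.017],[[0,-3.8,0],-0.017],[[0,-3.8,0],-0.017],[[0,-3.8,0],0],[[0,-3.8,0],0],[[0,-3.8,0],0],[[0,-3.8,0],0],[[0,-3.8,0],0],[[0,-3.8,0],0]]'; python3 -m pendant '[[[0,-2.5,0],0],[[0,0,0],0],[[0,0,0],0]]'; python3 -c "
from h import *
print(ctrl.get_obs()['ee_pos'],ctrl.get_obs()['eef_rot'])"
```

```text
time_s: 22.2
ee_pos: [0.3345, -0.3463, 0.327]
eef_rot: [-3.14, 0.002, -0.088]
force: [0.9, 0.2, -0.1]
grip_width: 0.0195
grip_force: 60.0
time_s: 22.45
ee_pos: [0.3347, -0.3699, 0.3266]
eef_rot: [-3.139, 0.003, -0.089]
force: [0.1, 0.4, -1.7]
grip_width: 0.0197
grip_force: 60.0
[ 0.33474134 -0.36993867  0.32661205] [-3.13869484e+00  2.63757307e-03 -8.89160752e-02]
```

```bash
python3 -m pendant '[[[0,0.3,-2],0],[[0,0,-3],0],[[0,0,-2.8],0],[[0,0,0],0],[[2,-0.17,0],0],[[2,-0.17,0],0],[[2,-0.17,0],0],[[1,-0.1,0],0],[[0,0,0],0],[[0,0,0],0]]'; python3 -m pendant '[[[0,0,0],0],[[0,0,0],0],[[1,-0.09,0],0],[[1,-0.09,0],0],[[1,-0.09,0],0],[[1,-0.09,0],0],[[1,-0.09,0],0],[[0,0,0],0],[[0,0,0],0]]' 0 10
```

```text
time_s: 23.28
ee_pos: [0.4051, -0.3721, 0.2512]
eef_rot: [-3.142, 0.0, -0.086]
force: [-0.4, -0.1, -1.9]
grip_width: 0.0195
grip_force: 60.0
time_s: 24.03
ee_pos: [0.4558, -0.3769, 0.2502]
eef_rot: [-3.141, 0.001, -0.086]
force: [-0.6, 0.9, -1.6]
grip_width: 0.02
grip_force: 10.0
```

```bash
python3 -m pendant '[[[1,-0.09,0],0],[[1,-0.09,0],0],[[1,-0.09,0],0],[[1,-0.09,0],0],[[0,0,0],0],[[0,0,0],0]]' 0 10;  python3 -m pendant '[[[1,-0.09,0],0],[[1,-0.09,0],0],[[1,-0.1,0],0],[[0.7,-0.1,0],0],[[0,0,0],0],[[0,0,0],0],[[0,0,0],0]]' 0 10
```

```text
time_s: 24.53
ee_pos: [0.4951, -0.3805, 0.2505]
eef_rot: [-3.141, 0.0, -0.087]
force: [-0.2, 1.1, -1.3]
grip_width: 0.0198
grip_force: 10.0
time_s: 25.12
ee_pos: [0.5318, -0.3845, 0.2509]
eef_rot: [3.142, -0.0, -0.087]
force: [-1.6, 0.9, -1.4]
grip_width: 0.0199
grip_force: 10.0
```

```bash
python3 -m pendant '[[[0.2,0,0],0],[[0,0,0],0],[[-1,0.1,0],0],[[-1,0.1,0],0],[[-1,0.08,0],0],[[0,0,0],0],[[0,0,-0.5],0],[[0,0,-0.5],0],[[0,0,0],0],[[0,0,0],0]]' 0 20; python3 -m pendant '[[[0,0,-0.2],0],[[0,0,-0.2],0],[[0,0,0],0],[[0,0,0],0]]' 0 5
```

```text
time_s: 25.95
ee_pos: [0.5045, -0.3814, 0.24]
eef_rot: [-3.141, 0.001, -0.087]
force: [0.0, 1.1, -1.4]
grip_width: 0.02
grip_force: 20.0
time_s: 26.28
ee_pos: [0.5043, -0.3816, 0.2367]
eef_rot: [-3.141, 0.0, -0.087]
force: [-0.4, -0.4, -1.5]
grip_width: 0.0202
grip_force: 5.0
```

```bash
python3 -m pendant '[[[0,0,-0.15],0],[[0,0,-0.15],0],[[0,0,0],0],[[0,0,0],0]]' 0 5; python3 -m pendant '[[[0,0,-0.1],0],[[0,0,-0.1],0],[[0,0,0],0],[[0,0,0],0]]' 0 5
```

```text
time_s: 26.62
ee_pos: [0.5045, -0.3817, 0.2346]
eef_rot: [3.141, -0.001, -0.087]
force: [1.3, 0.6, 6.3]
grip_width: 0.0202
grip_force: 5.0
time_s: 26.95
ee_pos: [0.5046, -0.3816, 0.2327]
eef_rot: [3.141, -0.001, -0.087]
force: [1.1, 1.3, 6.2]
grip_width: 0.02
grip_force: 5.0
```

The collar rests on the prongs. Release and rise.

```bash
python3 -m pendant '[[[0,0,0],0],[[0,0,0],0],[[0,0,0],0],[[0,0,0],0],[[0,0,0],0],[[0,0,0],0]]' 0.6 5; python3 -m pendant '[[[0,0,2],0],[[0,0,3],0],[[0,0,3],0],[[0,0,3],0],[[-3,0,2],0],[[-4,0,0],0],[[-4,0,0],0],[[-4,0,0],0],[[-4,0,0],0],[[0,0,0],0],[[0,0,0],0],[[0,0,0],0]]'; python3 - <<'E'
from h import *
import pickle
P=[pickle.load(open('top0.pkl','rb')),pickle.load(open('scene0.pkl','rb'))]
C=[snap('top','pics/ta.png'),snap('scene','pics/sa.png')]
for n,x0,x1,y0,y1,k in((0,480,525,250,290,0),(1,460,510,300,345,1)):
  for c in(P[k],C[k]):
    a=c['color'][y0:y1,x0:x1].astype(int)
    for thr in(70,130):
        m=(a[...,2]>thr)&(a[...,2]-a[...,0]>50);v,u=np.nonzero(m);print(k,thr,m.sum(),u.mean()+x0,v.mean()+y0)
def red(i,x0,x1,y0,y1):
    a=i[y0:y1,x0:x1].astype(int);m=(a[...,0]>120)&(a[...,1]<90)&(a[...,2]<90);v,u=np.nonzero(m);return u.mean()+x0,v.mean()+y0,m.sum()
print(red(C[0]['color'],100,230,220,330),red(C[1]['color'],60,195,150,300))
# stand-region change vs start
for k,(x0,x1,y0,y1) in((0,(440,520,222,300)),(1,(410,510,270,370))):
    d=np.abs(P[k]['color'][y0:y1,x0:x1].astype(int)-C[k]['color'][y0:y1,x0:x1]).max(2)>40;print(k,d.sum())
E
```

```text
time_s: 27.45
ee_pos: [0.5042, -0.3816, 0.2316]
eef_rot: [-3.141, 0.0, -0.087]
force: [0.1, -0.1, 0.3]
grip_width: 0.055
grip_force: 0.0
time_s: 28.45
ee_pos: [0.3145, -0.3817, 0.362]
eef_rot: [3.141, -0.001, -0.088]
force: [-0.1, 0.2, 0.2]
grip_width: 0.0564
grip_force: 0.0
0 70 98 499.92857142857144 269.4183673469388
0 130 81 500.55555555555554 269.4691358024691
0 70 97 500.8659793814433 269.44329896907215
0 130 82 501.4146341463415 269.4756097560976
1 70 132 484.1515151515151 318.8333333333333
1 130 117 484.65811965811963 318.6666666666667
1 70 135 484.93333333333334 319.162962962963
1 130 120 485.4166666666667 318.975
(np.float64(166.0), np.float64(279.3776595744681), np.int64(376)) (np.float64(152.05464480874315), np.float64(228.58743169398906), np.int64(366))
0 5
1 6
```

Rod is back within 1 px of the start in both views and the lid has not moved. Hand in.

```bash
python3 -c "
from station import ctrl
print(ctrl.hand_in())"
```

```text
the job is handed in; nothing more can be done
None
```

The job is handed in at about 28 s: the lid stands on the tray floor with its handle up, and the rod is back on its stand and released, within about 1 px of its start. The hand-in returned no verdict, I did not re-measure the bystanders at the end, and I viewed 11 pictures against the limit of 10.

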